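# Make up the opening and sealing kits for parcel inspection

## Robot

A 6-joint arm with a two-finger parallel gripper is mounted at the origin on the work surface. World frame = base frame: x ahead of the robot, y to its left, z up, the work surface at z = 0. Lengths are in m, angles in degrees, forces in N, time in s.
With the tool pointing down it reaches from about 0.3 to 1 m from the base axis. Payload 5.1 kg.
Tool frame: the origin (TCP) lies midway between the tips of the shut fingers; the grasp point (between the pads) lies 19 mm behind it; z points along the fingers, y is the line along which they close (so a half turn about z gives the same grasp; the last joint's range is limited). The gripper opens to 95 mm and grips with 3 to 60 N. Pads are 20 mm wide; open, the fingers measure 119 mm over their backs; the gripper's body (75 mm by 180 mm) begins 59 mm behind the grasp point.
Start: joints at [-76.925, 7.093, 94.555, -0, 78.352, -4.733], TCP at [0.199, -0.619, 0.215] pointing down, gripper open.
Joint ranges: [-149.61, 149.61], [-58.7, 133.49], [1.44, 155.28], [-77.14, 257.14], [18.33, 153.61], [-166.67, 166.67]. Speed limits (degrees/s): [147.25, 147.25, 180, 180, 180, 180].

## Interface

Orientations are given as a 3x3 rotation matrix whose columns are the frame's x, y, z axes.
In Python, from station import * gives the robot as it stands.
- The arm moves only by the tool carry_out, never from a script. Its argument "motion" is a list of rows, each a list of 3 entries, a list of its own where there are three numbers: the shift along the tool's x, y, z in cm, then the turn, a rotation vector about the tool's x, y, z in degrees, then the finger opening in cm, from 0 to 9.51. A call has exactly 10 rows; each row shifts and turns the commanded pose from where the row before left it, along the tool's axes as they then stand; what a row does not reach is not made up. A row lasts 1/8 s, in which the tool goes at most 62.5 mm and 10.7 degrees, less where a joint would pass 70% of its speed; a pose out of reach is approached as far as the arm can. A call with a gripper value outside its range is refused whole. The fingers move at their own pace and stop on an object; "grip_force" is the grip in N (left out, the last holds). Time passes only in rows, so rows that do not move let the fingers close, or fill a call up. It gives the time, the measured TCP pose, the force, the opening and the grip force at its end, in the units of the state.
- state(): the state, without advancing time (a new reading comes with each control period).
- snapshot(name): name is "side" or "top"; returns a dict with "img" (400x640x3 uint8, red, green, blue), "z_map" (400x640 float32, m along the optical axis (not along the pixel's ray), 0 where there is no reading), "K" (3x3 intrinsics, pixels), "distortion" ([k1, k2, p1, p2, k3] as OpenCV has them; the pictures are not rectified), "R" (3x3) and "t" (3): a world point X has camera coordinates R X + t. Camera axes: x right, y down, z forward; pixel columns grow to the right and rows downward; lengths in m; the calibration is good to about 2 mm. A picture is of the moment at which its call begins.
- finish_job(): hands the job in; it is judged then, once.
The state is a dict: "clock": time; "joint_pos": joint angles; "qvel": joint speeds; "joint_torque": joint torques, N m; "tool_pos": TCP position; "tcp_rot": TCP orientation; "force": force on the tool from outside, world axes, zero at the start; "moment": the same for the moment, N m; "gripper_width": finger opening in m; "finger_force": force on a finger pad.
Only numpy, scipy, OpenCV 4.12 (cv2) and the standard library are available. Lean on these libraries where they do the work, as an engineer would, in place of code of your own. Each camera call takes 0.05 s, during which the arm holds its last target. There are 200 camera calls.

## Task

Make up the two foam-lined kit trays for the parcel inspection bench from the stock lying beside them: the box cutter and the stand loupe go in the opening tray (the one with the very long cut-out), and the wide roll of tape, the hand stamp and the ink pad go in the sealing tray (the one with three cut-outs). Seat each thing in the cut-out made for its shape, resting flat on the cut-out's floor: loupe and stamp upright as they stand now, roll flat, cutter and pad top side up. Leave the small narrow roll, the parcel and the potted orchid where they are.

Things in the scene. Friction and masses are not known exactly. Their poses are not given: they have to be found in the camera images.
- opening_tray: Fixed foam-lined kit tray 264 x 113 mm; foam top 20 mm, rim 21.5 mm, yellow cut-out floors 12 mm above the bench. Origin: centre of underside; x along its length (roughly away from the robot), z up. Cut-outs on its centre line: oblong 143 (x) x 46 mm centred at x = -39 mm, with finger bays (30 mm in x, to 46 mm either side) at its middle; round 60 mm diameter at x = +81 mm.
- sealing_tray: Fixed foam-lined kit tray 264 x 113 mm; foam top 20 mm, rim 21.5 mm, yellow cut-out floors 12 mm above the bench. Origin: centre of underside; x along its length (roughly away from the robot), z up. Cut-outs on its centre line: round 80 mm diameter at x = -81 mm; round 60 mm at x = -3 mm; oblong 86 (x) x 62 mm at x = +78 mm, with finger bays (30 mm in x, to 46 mm either side) at its middle.
- cutter_mid (a point): Box cutter lying flat, orange handle with a black thumb slide and short steel nose, 125 mm long, 28 mm wide, 22 mm high, about 70 g. Point at mid-length, half-way up; x along its length to the nose (at +62.5 mm, the tail at -62.5 mm), y across, z up. It may lie either way round in its cut-out.
- loupe_mid (a point): Stand loupe (inspection magnifier), upright: a 42 mm diameter cylinder 45 mm high, clear skirt below, black knurled collar with the lens on top, about 90 g. Point on its axis, half-way up; z up.
- wide_roll_mid (a point): Wide roll of brown packing tape lying flat on its side face, hole upward: 62 mm diameter, 48 mm high, hole 36 mm, about 110 g. Point on its axis, half-way up (inside the hole); z up.
- stamp_mid (a point): Wooden hand stamp standing on its rubber face: round base 42 mm diameter and 16 mm high, above it a turned handle, 25 to 27 mm thick from 36 to 66 mm above its underside, total height 78 mm, about 80 g. Point on its axis, half-way up (39 mm above its underside); z up.
- ink_pad_mid (a point): Closed ink pad: flat rectangular case, steel lid over a black base, 68 (x) x 44 (y) x 22 (z) mm, about 90 g. Point at its centre; x along its length, z up. It may lie either way round in its cut-out.
- narrow_roll_mid (a point): Small narrow roll of pale paper tape, 48 mm diameter, 19 mm high, hole 32 mm, lying among the stock. Not for the kits; stays where it is. Point at its centre.
- parcel_mid (a point): Closed, taped brown parcel 100 x 170 x 65 mm, 0.7 kg, beyond the trays; stays where it is. Point at its centre.
- orchid_mid (a point): Small potted orchid in a terracotta pot, 100 mm diameter, 78 mm high with leaves to about 140 mm, to the left of the trays; stays where it is. Point at the pot's centre.
There are look-alikes about, which are no part of the job. Of the things that look like the part that bears cutter_mid, take the one that is farthest to the robot's right at the start.

How it is judged (in metres and radians):
At the end, for the whole second after the job is handed in: Each thing at rest on the floor of its cut-out (height within 4 mm, centre within 13 mm along each tray axis, upright or flat within 0.12 rad; cutter and pad lengthwise within 0.4 rad), cutter and loupe in the opening tray, the rest in the sealing tray; bystanders moved under 20 mm (x of cutter_mid in the frame of opening_tray between -0.052 and -0.026 m and y of cutter_mid in the frame of opening_tray between -0.013 and 0.013 m and z of cutter_mid in the frame of opening_tray between 0.019 and 0.027 m and angle between each of cutter_mid, loupe_mid, wide_roll_mid, stamp_mid, ink_pad_mid's own z axis and vertical below 0.12 rad and linear speed of each of cutter, loupe, wide_roll, stamp, ink_pad below 0.02 m/s and angle between the x axis of cutter_mid and the x axis of opening_tray, either way round below 0.4 rad and x of loupe_mid in the frame of opening_tray between 0.068 and 0.094 m and y of loupe_mid in the frame of opening_tray between -0.013 and 0.013 m and z of loupe_mid in the frame of opening_tray between 0.0305 and 0.0385 m and x of wide_roll_mid in the frame of sealing_tray between -0.094 and -0.068 m and y of wide_roll_mid in the frame of sealing_tray between -0.013 and 0.013 m and z of wide_roll_mid in the frame of sealing_tray between 0.032 and 0.04 m and x of stamp_mid in the frame of sealing_tray between -0.016 and 0.01 m and y of stamp_mid in the frame of sealing_tray between -0.013 and 0.013 m and z of stamp_mid in the frame of sealing_tray between 0.047 and 0.055 m and x of ink_pad_mid in the frame of sealing_tray between 0.065 and 0.091 m and y of ink_pad_mid in the frame of sealing_tray between -0.013 and 0.013 m and z of ink_pad_mid in the frame of sealing_tray between 0.019 and 0.027 m and angle between the x axis of ink_pad_mid and the x axis of sealing_tray, either way round below 0.4 rad and distance of each of narrow_roll_mid, parcel_mid, orchid_mid from where it was at the start of the episode below 0.02 m); the robot touches nothing.
It fails at once if the narrow roll is moved by more than 20 mm (distance of narrow_roll_mid from where it was at the start of the episode above 0.02 m).
It fails at once if the parcel is moved by more than 20 mm (distance of parcel_mid from where it was at the start of the episode above 0.02 m).
It fails at once if the potted orchid is moved by more than 20 mm (distance of orchid_mid from where it was at the start of the episode above 0.02 m).
It also fails if it takes over 128 s, if anything falls off the work surface, if the arm or the gripper's body presses on something with over 40 N, if the wrist force passes 120 N, or if a joint passes its speed limit or range.

## Working session

There is one attempt and no reset: what is moved stays moved. The work goes in short steps, Python scripts to look and compute and a tool call to move; the robot and the scene stay as the last step left them, time stands still between calls to the robot, and variables do not carry over. Pictures are saved under pics/ and viewed, at most 14 in all, crops included, and the job is handed in when it is done.

Besides the shell and the picture viewer there is one more tool, called after "Emit:" as name([rows], argument=value, ...), one row to a line, values as JSON. carry_out: Moves the arm, as the interface text tells. Its arguments: {"type":"object","properties":{"motion":{"type":"array"},"grip_force":{"type":"number"}},"required":["motion"]}

```bash
mkdir -p pics; ls
python3 - <<'E'
from station import *
import cv2,numpy as np
s=state();print(s)
for n in("top","side"):
    d=snapshot(n);cv2.imwrite(f"pics/{n}0.png",d["img"][:,:,::-1]);np.savez(f"{n}0.npz",**{k:np.array(v) for k,v in d.items()})
    R=np.array(d["R"]);print(n,d["K"],d["distortion"],-R.T@np.array(d["t"]),R)
E
```

```text
pics
{'clock': 0.0, 'joint_pos': array([-7.69275868e+01,  7.13339006e+00,  9.46327488e+01, -9.54560434e-04,
        7.83504572e+01, -4.73471049e+00]), 'qvel': array([ 0.04478563,  0.00922245, -0.01322358, -0.04345386,  0.00258908,
       -0.0187264 ]), 'joint_torque': array([-1.10203473e-03, -4.17609644e+01, -3.59933352e+01,  7.73581560e-02,
        4.94321936e-02, -1.88380054e-04]), 'tool_pos': array([ 0.19858153, -0.6182625 ,  0.21340199]), 'tcp_rot': array([[ 9.52090380e-01,  3.05816418e-01, -4.76171289e-04],
       [ 3.05816751e-01, -9.52088336e-01,  1.97855536e-03],
       [ 1.51717583e-04, -2.02938468e-03, -9.99997929e-01]]), 'force': array([-0.64895046, -0.47036981, -0.17216004]), 'moment': array([-0.00889978, -0.00102506, -0.02482491]), 'finger_force': 0.0, 'gripper_width': 0.09527512265232607}
top [[434.07056445   0.         317.71828937]
 [  0.         434.07056445 201.54045792]
 [  0.           0.           1.        ]] [-0.07035275  0.          0.          0.          0.        ] [0.43346791 0.06823892 1.18257283] [[ 0.01343677 -0.99974325  0.01824505]
 [-0.99743225 -0.01468492 -0.0700946 ]
 [ 0.07034453 -0.01725635 -0.99737348]]
side [[502.58576416   0.         320.18598697]
 [  0.         502.58576416 197.91134166]
 [  0.           0.           1.        ]] [0.00040298 0.         0.         0.         0.        ] [-0.27743819  0.82941118  0.77208334] [[-0.71163762 -0.70234272 -0.01692945]
 [-0.36920159  0.39437194 -0.841523  ]
 [ 0.59771405 -0.59260904 -0.53995596]]
```

View pics/top0.png

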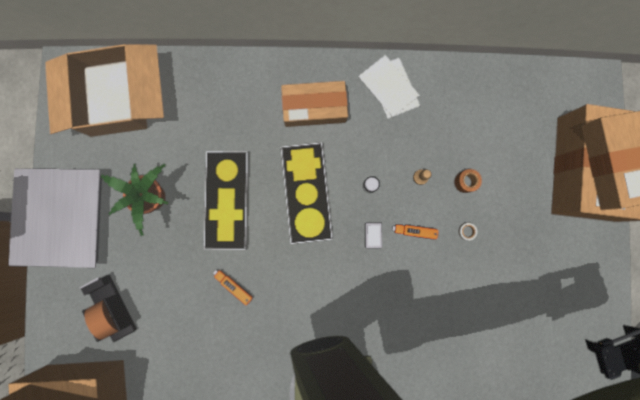

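View pics/side0.png

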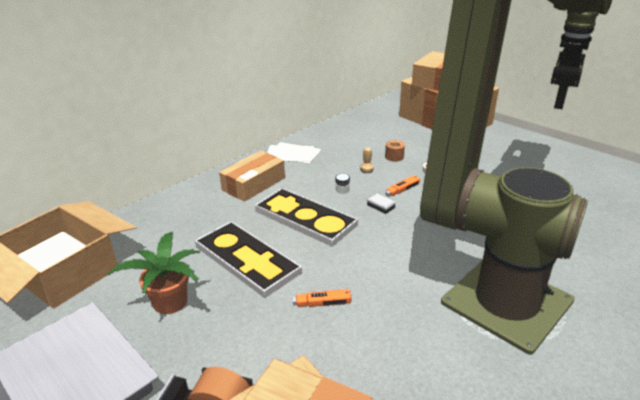

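The top view shows the trays at (226,200) and (307,193). The loupe is at (372,184), the stamp at (422,177), the wide roll at (469,181), the pad at (373,235) and the narrow roll at (469,231).

Possible mix-ups:
- **Cutters:** (416,232) and (233,287). The one farthest right (−y is image right) is (416,232).
- **Rolls:** wide brown at (469,181), narrow pale at (469,231), and the dispenser at (100,315). I take (469,181).

```bash
cat > h.py <<'E'
import cv2,numpy as np
def load(f): return dict(np.load(f))
def ray(d,uv):
    p=cv2.undistortPoints(np.float64(uv).reshape(-1,1,2),d["K"],d["distortion"]).reshape(-1,2)
    return np.c_[p,np.ones(len(p))]
def plane(d,uv,z):
    c=-d["R"].T@d["t"]; r=ray(d,uv)@d["R"]; return c+r*((z-c[2])/r[:,2])[:,None]
def cloud(d):
    v,u=np.mgrid[:400,:640]; r=ray(d,np.c_[u.ravel(),v.ravel()])*d["z_map"].reshape(-1,1)
    return ((r-d["t"])@d["R"]).reshape(400,640,3)
def blobs(m,lo=15):
    n,l,s,c=cv2.connectedComponentsWithStats(m.astype(np.uint8))
    return [(c[i],s[i],l==i) for i in range(1,n) if s[i][4]>=lo]
E
python3 - <<'E'
from h import *
d=load("top0.npz");P=cloud(d);hsv=cv2.cvtColor(d["img"],cv2.COLOR_RGB2HSV)
np.set_printoptions(precision=4,suppress=True)
print("bench z",np.median(P[260:300,420:520,2]) , np.median(P[100:130,220:270,2]))
H,S,V=cv2.split(hsv)
y=(H>22)&(H<35)&(S>150)&(V>120)
y[:140]=0;y[260:]=0;y[:,:195]=0;y[:,345:]=0
print("yellow")
for c,s,m in blobs(y):
    q=plane(d,c,.012)[0]; u=np.argwhere(m)[:,::-1]; w=plane(d,u,.012)[:,:2]; e,vec=np.linalg.eigh(np.cov(w.T))
    print(c,s[4],q,"depth z",np.median(P[m][:,2]),"size",np.ptp(w,axis=0))
print("objects")
m=P[:,:,2]>.009
m[:140]=0;m[250:]=0;m[:,:350]=0;m[:,500:]=0
for c,s,k in blobs(m,30):
    X=P[k];top=np.percentile(X[:,2],95);t=X[X[:,2]>top-.005]
    r=cv2.minAreaRect(np.float32(X[:,:2]*1000));r2=cv2.minAreaRect(np.float32(t[:,:2]*1000))
    print(c,s,"top",top,"rect",np.round(r[0],1),np.round(r[1],1),round(r[2],1),"| top",np.round(r2[0],1),np.round(r2[1],1),round(r2[2],1))
im=cv2.resize(d["img"][140:260,345:505],None,fx=5,fy=5,interpolation=cv2.INTER_CUBIC)
cv2.imwrite("pics/crop.png",im[:,:,::-1])
E
```

```text
bench z 0.0008790153429900781 0.0012356396478900022
yellow
[303.0695 164.0708] 791 [0.6176 0.0892 0.012 ] depth z 0.013766715413926723 size [0.0887 0.0873]
[226.3229 169.8714] 350 [0.5986 0.2975 0.012 ] depth z 0.013994439800160888 size [0.055  0.0572]
[306.0525 193.6436] 362 [0.537  0.0798 0.012 ] depth z 0.013538318371977883 size [0.0572 0.0544]
[225.1502 214.4368] 1005 [0.4775 0.2971 0.012 ] depth z 0.01357541943854091 size [0.1382 0.0895]
[309.2143 222.3587] 658 [0.4595 0.0701 0.012 ] depth z 0.013574244453314507 size [0.0756 0.0757]
objects
[421.8371 175.9367] [413 169  19  16 221] top 0.07905041681174296 rect [ 586.7 -229. ] [40.6 33.8] 30.5 | top [ 588.3 -233.4] [21. 19.] 89.8
[467.8858 180.3944] [454 169  28  24 464] top 0.05187184934502682 rect [ 524.4 -156. ] [ 60.8 480. ] 14.9 | top [ 497.9 -164.4] [ 60.3 479.1] 22.6
[370.4222 184.3378] [362 176  18  17 225] top 0.049492287053231526 rect [512.3 -15.2] [ 40.8 226. ] 33.1 | top [512.3 -15.2] [ 40.2 226. ] 33.3
[373. 235.] [365 223  17  25 425] top 0.026639377442699577 rect [ 427.7 -101.2] [64.7 43.9] 0.4 | top [ 427.8 -100.9] [64.2 43.3] 0.3
[467.6802 231.3953] [459 223  19  18 172] top 0.023529199919153868 rect [ 440.5 -159.8] [456.1  46.2] 89.9 | top [ 437.3 -157.6] [ 46.  451.7] 0.8
[416.0725 231.1429] [392 224  47  16 469] top 0.02637968837002764 rect [ 439.9 -215. ] [125.6  29. ] 82.6 | top [ 439.2 -219. ] [116.9  26.7] 82.6
```

View pics/crop.png

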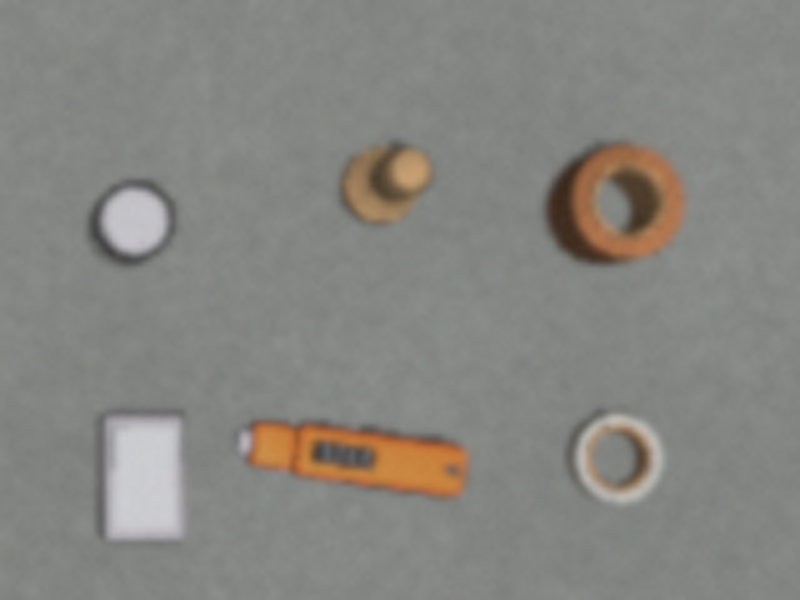

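The crop (5x, offset 345,140) confirms the choice: orange cutter at (352,460) with its nose to the left, pad at (143,475), loupe at (134,219), stamp at (385,183), wide roll at (625,202), and the narrow roll at (618,458) stays.

Run:
```python
from h import *
np.set_printoptions(precision=4,suppress=True)
d=load("top0.npz");P=cloud(d)
z=P[:,:,2].copy();z[d["z_map"]==0]=0
def cl(u0,u1,v0,v1,lo,hi):
    k=np.zeros(z.shape,bool);k[v0:v1,u0:u1]=True;return k&(z>lo)&(z<hi)
for n,box,lo,hi,h in [("stamp",(405,440,160,195),.05,.09,.075),("stampbase",(405,440,160,195),.008,.02,.016),("roll",(445,490,160,200),.04,.06,.048),("loupe",(355,390,170,200),.036,.06,.045),
  ("pad",(355,388,215,255),.015,.04,.022),("cutter",(388,448,215,250),.012,.04,.022),("narrow",(452,485,215,248),.012,.04,.019)]:
    k=cl(*box,lo,hi);X=P[k];r=cv2.minAreaRect(np.float32(X[:,:2]*1000))
    uv=np.argwhere(k)[:,::-1].astype(np.float32);w=plane(d,uv,h);r3=cv2.minAreaRect(np.float32(w[:,:2]*1000));c,rad=cv2.minEnclosingCircle(np.float32(w[:,:2]*1000))
    print(n,k.sum(),"zmed",np.median(X[:,2]),"rect",np.round(r[0],1),np.round(r[1],1),"| plane",np.round(r3[0],1),np.round(r3[1],1),round(r3[2],1),"circ",np.round(c,1),round(rad,1))
for name,a,b in[("open",(.4775,.2971),(.5986,.2975)),("seal",(.4595,.0701),(.6176,.0892))]:
    a,b=map(np.array,(a,b));x=(b-a)/np.linalg.norm(b-a);print(name,np.linalg.norm(b-a),np.degrees(np.arctan2(x[1],x[0])),"origin",a+x*(.039 if name=="open" else .081),b-x*(.081 if name=="open" else .078))
# side view check: yellow and orange cutter
e=load("side0.npz");hsv=cv2.cvtColor(e["img"],cv2.COLOR_RGB2HSV);H,S,V=cv2.split(hsv)
y=(H>22)&(H<35)&(S>150)&(V>120);y[:,:190]=0;y[300:]=0;y[:,380:]=0
for c,s,m in blobs(y,60): print("side yellow",c,plane(e,c,.012)[0][:2])
o=(H>5)&(H<20)&(S>170);o[:,:370]=0;o[:165]=0;o[200:]=0;o[:,425:]=0
for c,s,m in blobs(o,40): print("side cutter",c,plane(e,c,.013)[0][:2])
```

```text
stamp 100 zmed 0.07415965385319225 rect [ 587.9 -232. ] [25.7 24.6] | plane [ 586.5 -229.3] [25.5 29.7] 27.1 circ [ 586.  -229.5] 15.1
stampbase 54 zmed 0.01717260372238577 rect [ 588.5 -231. ] [41.6 41.5] | plane [ 588.4 -229.9] [41.2 44.5] 1.0 circ [ 585.  -226.7] 25.7
roll 316 zmed 0.0481797778100161 rect [ 577.1 -357.1] [60.9 59.4] | plane [ 577.2 -356.2] [59.2 63.4] 0.9 circ [ 577.8 -356.5] 32.8
loupe 200 zmed 0.04597824121089605 rect [562.5 -92.3] [40.3 41.4] | plane [562.4 -92.1] [40.2 41.4] 19.3 circ [562.4 -91.9] 21.4
pad 423 zmed 0.0231513430112031 rect [ 427.8 -101.2] [64.4 43.9] | plane [ 427.8 -101.1] [64.3 43.1] 0.4 circ [ 427.8 -102.4] 38.0
cutter 464 zmed 0.022220616559234845 rect [ 439.9 -215. ] [125.6  29. ] | plane [ 439.8 -214.4] [126.7  28.9] 82.6 circ [ 442.4 -214.7] 63.4
narrow 158 zmed 0.01950102980005495 rect [ 440.2 -361.2] [46.9 48.2] | plane [ 440.  -361.2] [46.1 50.1] 0.5 circ [ 440.3 -360.9] 25.4
open 0.12110066060926344 0.18925044143836162 origin [0.5165 0.2972] [0.5176 0.2972]
seal 0.15924955258963838 6.888498001268509 origin [0.5399 0.0798] [0.5402 0.0798]
side yellow [282.589  202.8356] [0.6222 0.0842]
side yellow [256.4969 261.6319] [0.4786 0.2945]
side cutter [402.496 186.368] [ 0.4327 -0.21  ]
```

Emit:
carry_out([
  [[3.93, -3.45, 0], [0, 0, 0], 9.5],
  [[3.93, -3.45, 0], [0, 0, 0], 9.5],
  [[3.93, -3.45, 0], [0, 0, 0], 9.5],
  [[3.93, -3.45, 0], [0, 0, 0], 9.5],
  [[3.93, -3.45, 0], [0, 0, 0], 9.5],
  [[3.93, -3.45, 0], [0, 0, 0], 9.5],
  [[3.93, -3.45, 0], [0, 0, 0], 9.5],
  [[3.93, -3.45, 0], [0, 0, 0], 9.5],
  [[3.93, -3.45, 0], [0, 0, 0], 9.5],
  [[0, 0, 0], [0, 0, -5], 9.5],
], grip_force=20)

```text
clock: 1.35
tool_pos: [0.4415, -0.2121, 0.2142]
tcp_rot: [[0.919, 0.395, -0.0], [0.395, -0.919, 0.001], [0.0, -0.001, -1.0]]
force: [-0.2, -0.5, -0.2]
gripper_width: 0.0949
finger_force: 0.0
```

Emit:
carry_out([
  [[0, 0, 1.5], [0, 0, -7], 7],
  [[0, 0, 1.5], [0, 0, -7], 7],
  [[0, 0, 1.5], [0, 0, -7], 7],
  [[0, 0, 1.5], [0, 0, -7], 7],
  [[0, 0, 1.5], [0, 0, -7], 7],
  [[0, 0, 1.5], [0, 0, -7], 7],
  [[0, 0, 1.5], [0, 0, -7], 7],
  [[0, 0, 1.5], [0, 0, -7], 7],
  [[0, 0, 0], [0, 0, -3.8], 7],
  [[0, 0, 0], [0, 0, 0], 7],
])

```text
clock: 2.6
tool_pos: [0.4401, -0.2148, 0.0941]
tcp_rot: [[0.13, 0.992, -0.001], [0.992, -0.13, 0.001], [0.0, -0.001, -1.0]]
force: [-0.6, -0.3, -0.3]
gripper_width: 0.07
finger_force: 0.0
```

Emit:
carry_out([
  [[0, 0, 2.0], [0, 0, 0], 7],
  [[0, 0, 2.0], [0, 0, 0], 7],
  [[0, 0, 2.0], [0, 0, 0], 7],
  [[0, 0, 1.5], [0, 0, 0], 7],
  [[0, 0, 1.0], [0, 0, 0], 7],
  [[0, 0, 0], [0, 0, 0], 7],
  [[0, 0, 0], [0, 0, 0], 2],
  [[0, 0, 0], [0, 0, 0], 2],
  [[0, 0, 0], [0, 0, 0], 2],
  [[0, 0, 0], [0, 0, 0], 2],
])

```text
clock: 3.85
tool_pos: [0.4407, -0.2152, 0.0099]
tcp_rot: [[0.129, 0.992, 0.0], [0.992, -0.129, -0.0], [-0.0, 0.0, -1.0]]
force: [0.1, -0.3, 0.3]
gripper_width: 0.0354
finger_force: 0.0
```

Emit:
carry_out([
  [[0, 0, 0], [0, 0, 0], 2],
  [[0, 0, 0], [0, 0, 0], 2],
  [[0, 0, 0], [0, 0, 0], 2],
  [[0, 0, -0.5], [0, 0, 0], 2],
  [[0, 0, -1.5], [0, 0, 0], 2],
  [[0, 0, -2], [0, 0, 0], 2],
  [[0, 0, -2], [0, 0, 5], 2],
  [[0, 0, -2], [0, 0, 7], 2],
  [[0, 0, -1], [0, 0, 7], 2],
  [[0, 0, 0], [0, 0, 7], 2],
])

```text
clock: 5.1
tool_pos: [0.4416, -0.2157, 0.1022]
tcp_rot: [[0.554, 0.833, 0.003], [0.833, -0.554, -0.002], [0.0, 0.004, -1.0]]
force: [-0.3, 0.2, -1.0]
gripper_width: 0.028
finger_force: 20.0
```

Emit:
carry_out([
  [[0, 0, 0], [0, 0, 7], 2],
  [[0, 0, 0], [0, 0, 7], 2],
  [[0, 0, 0], [0, 0, 7], 2],
  [[0, 0, 0], [0, 0, 7], 2],
  [[0, 0, 0], [0, 0, 7], 2],
  [[0, 0, 0], [0, 0, 7], 2],
  [[0, 0, 0], [0, 0, 7], 2],
  [[0, 0, 0], [0, 0, 7], 2],
  [[0, 0, 0], [0, 0, 0.4], 2],
  [[0, 0, 0], [0, 0, 0], 2],
])

```text
clock: 6.35
tool_pos: [0.4407, -0.2151, 0.1002]
tcp_rot: [[1.0, 0.005, 0.001], [0.005, -1.0, -0.0], [0.001, 0.0, -1.0]]
force: [-0.4, -0.0, -1.2]
gripper_width: 0.0279
finger_force: 20.0
```

Emit:
carry_out([
  [[0.37, -3, 0], [0, 0, 0], 2],
  [[0.37, -4.8, 0], [0, 0, 0], 2],
  [[0.37, -5, 0], [0, 0, 0], 2],
  [[0.37, -5, 0], [0, 0, 0], 2],
  [[0.37, -5, 0], [0, 0, 0], 2],
  [[0.37, -5, 0], [0, 0, 0], 2],
  [[0.37, -5, 0], [0, 0, 0], 2],
  [[0.37, -5, 0], [0, 0, 0], 2],
  [[0.37, -5, 0], [0, 0, 0], 2],
  [[0.37, -5, 0], [0, 0, 0], 2],
])

```text
clock: 7.6
tool_pos: [0.4758, 0.2649, 0.1]
tcp_rot: [[1.0, 0.005, 0.001], [0.005, -1.0, 0.0], [0.001, -0.0, -1.0]]
force: [1.3, 0.1, -0.0]
gripper_width: 0.0276
finger_force: 20.0
```

Emit:
carry_out([
  [[0, -2.5, 0], [0, 0, 0], 2],
  [[0, -0.9, 0], [0, 0, 0], 2],
  [[0, 0, 2], [0, 0, 0], 2],
  [[0, 0, 2], [0, 0, 0], 2],
  [[0, 0, 1.5], [0, 0, 0], 2],
  [[0, 0, 1], [0, 0, 0], 2],
  [[0, 0, 0.5], [0, 0, 0], 2],
  [[0, 0, 0], [0, 0, 0], 2],
  [[0, 0, 0], [0, 0, 0], 2],
  [[0, 0, 0], [0, 0, 0], 2],
])

```text
clock: 8.85
tool_pos: [0.4762, 0.2974, 0.0304]
tcp_rot: [[1.0, 0.004, 0.001], [0.004, -1.0, 0.001], [0.001, -0.001, -1.0]]
force: [-0.6, -0.9, -1.0]
gripper_width: 0.0276
finger_force: 20.0
```

Emit:
carry_out([
  [[0, 0, 0.4], [0, 0, 0], 2],
  [[0, 0, 0.4], [0, 0, 0], 2],
  [[0, 0, 0], [0, 0, 0], 2],
  [[0, 0, 0], [0, 0, 0], 4],
  [[0, 0, 0], [0, 0, 0], 5.5],
  [[0, 0, 0], [0, 0, 0], 5.5],
  [[0, 0, -0.5], [0, 0, 0], 5.5],
  [[0, 0, -2], [0, 0, 0], 5.5],
  [[0, 0, -3.5], [0, 0, 0], 5.5],
  [[0, 0, -3.5], [0, 0, 0], 5.5],
])

```text
clock: 10.1
tool_pos: [0.476, 0.2972, 0.1192]
tcp_rot: [[1.0, 0.004, 0.001], [0.004, -1.0, 0.001], [0.001, -0.001, -1.0]]
force: [0.4, -0.1, -0.4]
gripper_width: 0.0548
finger_force: 0.0
```

Emit:
carry_out([
  [[-0.6, 4, 0], [0, 0, 0], 6],
  [[-0.6, 5, 0], [0, 0, 0], 6],
  [[-0.6, 5, 0], [0, 0, 0], 6],
  [[-0.6, 5, 0], [0, 0, 0], 6],
  [[-0.6, 5, 0], [0, 0, 0], 6],
  [[-0.6, 5, 0], [0, 0, 0], 6],
  [[-0.6, 5, 0], [0, 0, 0], 6],
  [[-0.6, 4, 0], [0, 0, 0], 6],
  [[0, 1.8, 2], [0, 0, 0], 6],
  [[0, 0, 3], [0, 0, 0], 6],
])

```text
clock: 11.35
tool_pos: [0.431, -0.1032, 0.0692]
tcp_rot: [[1.0, 0.001, 0.006], [0.001, -1.0, -0.002], [0.006, 0.002, -1.0]]
force: [0.2, -0.7, -0.2]
gripper_width: 0.0598
finger_force: 0.0
```

Emit:
carry_out([
  [[0, 0, 2], [0, 0, 0], 6],
  [[0, 0, 2], [0, 0, 0], 6],
  [[0, 0, 1.5], [0, 0, 0], 6],
  [[0, 0, 0.5], [0, 0, 0], 6],
  [[0, 0, 0], [0, 0, 0], 6],
  [[0, 0, 0], [0, 0, 0], 4],
  [[0, 0, 0], [0, 0, 0], 3.5],
  [[0, 0, 0], [0, 0, 0], 3.5],
  [[0, 0, 0], [0, 0, 0], 3.5],
  [[0, 0, 0], [0, 0, 0], 3.5],
])

```text
clock: 12.6
tool_pos: [0.4297, -0.1015, 0.0074]
tcp_rot: [[1.0, 0.004, 0.001], [0.004, -1.0, -0.001], [0.001, 0.001, -1.0]]
force: [-0.8, -0.9, 5.6]
gripper_width: 0.0438
finger_force: 20.0
```

Emit:
carry_out([
  [[0, 0, -0.5], [0, 0, 0], 3.5],
  [[0, 0, -1.5], [0, 0, 0], 3.5],
  [[0, 0, -3], [0, 0, 0], 3.5],
  [[0, 0, -3], [0, 0, 0], 3.5],
  [[2, -2, -1.3], [0, 0, 0], 3.5],
  [[3.2, -3.2, 0], [0, 0, 0], 3.5],
  [[3.2, -3.2, 0], [0, 0, 0], 3.5],
  [[3.2, -3.2, 0], [0, 0, 0], 3.5],
  [[3.2, -3.2, 0], [0, 0, 0], 3.5],
  [[3.2, -3.2, 0], [0, 0, 0], 3.5],
])

```text
clock: 13.85
tool_pos: [0.6093, 0.0809, 0.1002]
tcp_rot: [[1.0, 0.004, 0.0], [0.004, -1.0, 0.0], [0.0, -0.0, -1.0]]
force: [1.3, -1.5, -0.5]
gripper_width: 0.0436
finger_force: 20.0
```

Emit:
carry_out([
  [[0.9, -1.1, 0], [0, 0, 0], 3.5],
  [[0, 0, 1.5], [0, 0, -3.5], 3.5],
  [[0, 0, 2], [0, 0, -3.5], 3.5],
  [[0, 0, 2], [0, 0, 0], 3.5],
  [[0, 0, 1], [0, 0, 0], 3.5],
  [[0, 0, 0.5], [0, 0, 0], 3.5],
  [[0, 0, 0], [0, 0, 0], 3.5],
  [[0, 0, 0], [0, 0, 0], 3.5],
  [[0, 0, 0], [0, 0, 0], 3.5],
  [[0, 0, 0], [0, 0, 0], 3.5],
])

```text
clock: 15.1
tool_pos: [0.6177, 0.0906, 0.0301]
tcp_rot: [[0.992, 0.125, 0.001], [0.125, -0.992, 0.0], [0.001, 0.0, -1.0]]
force: [0.1, 0.5, -1.7]
gripper_width: 0.0437
finger_force: 20.0
```

Emit:
carry_out([
  [[0.1, 0, 0.5], [0, 0, 0], 3.5],
  [[0, 0, 0.5], [0, 0, 0], 3.5],
  [[0, 0, 0], [0, 0, 0], 3.5],
  [[0, 0, 0], [0, 0, 0], 5],
  [[0, 0, 0], [0, 0, 0], 5.7],
  [[0, 0, 0], [0, 0, 0], 5.7],
  [[0, 0, -0.5], [0, 0, 0], 5.7],
  [[0, 0, -2], [0, 0, 0], 5.7],
  [[0, 0, -4], [0, 0, 3.5], 5.7],
  [[0, 0, -4], [0, 0, 3.5], 5.7],
])

```text
clock: 16.35
tool_pos: [0.6187, 0.0908, 0.1273]
tcp_rot: [[1.0, 0.002, 0.001], [0.002, -1.0, 0.0], [0.001, -0.0, -1.0]]
force: [-0.3, -0.8, -0.2]
gripper_width: 0.0572
finger_force: 0.0
```

Run:
```python
from station import *
from h import *
print(state()["tool_pos"],state()["tcp_rot"][:,0])
d=snapshot("side");im=cv2.resize(d["img"][140:340,180:440],None,fx=3,fy=3,interpolation=cv2.INTER_CUBIC);cv2.imwrite("pics/s1.png",im[:,:,::-1])
```

```text
[0.61870939 0.09076316 0.12733533] [0.99999787 0.00162835 0.00127117]
```

View pics/s1.png

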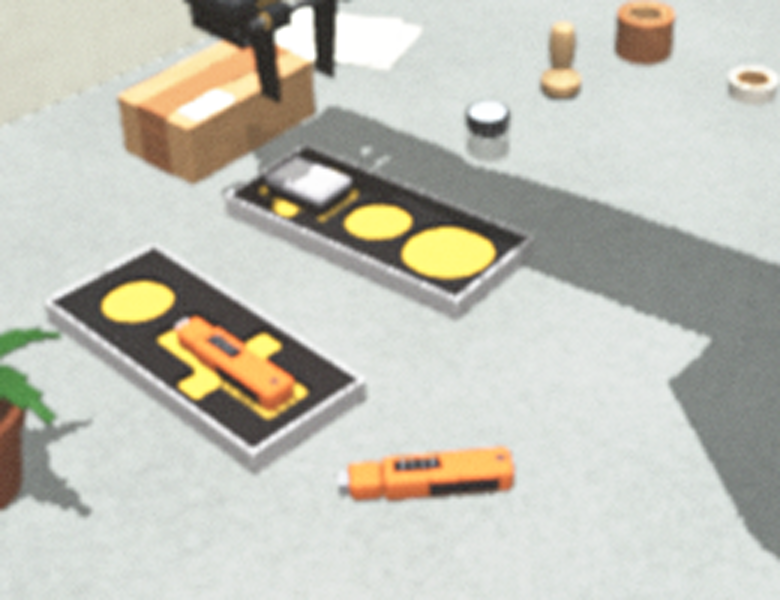

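The crop shows the cutter lying inside its oblong at (235,360) and the pad inside its own at (308,185). Next is the stamp.

Emit:
carry_out([
  [[-0.4, 3, 0], [0, 0, 0], 6],
  [[-0.4, 5, 0], [0, 0, 0], 6],
  [[-0.4, 5, 0], [0, 0, 0], 6],
  [[-0.4, 5, 0], [0, 0, 0], 6],
  [[-0.4, 5, 0], [0, 0, 0], 6],
  [[-0.4, 5, 0], [0, 0, 0], 6],
  [[-0.4, 3, 0], [0, 0, 0], 6],
  [[-0.3, 1.2, 0], [0, 0, 0], 6],
  [[0, 0, 1], [0, 0, 0], 6],
  [[0, 0, 2], [0, 0, 0], 6],
])

```text
clock: 17.65
tool_pos: [0.5894, -0.2305, 0.0947]
tcp_rot: [[1.0, 0.005, 0.002], [0.005, -1.0, -0.0], [0.002, 0.0, -1.0]]
force: [-0.4, 0.4, 0.2]
gripper_width: 0.0596
finger_force: 0.0
```

Emit:
carry_out([
  [[0, 0, 2], [0, 0, 0], 6],
  [[0, 0, 2], [0, 0, 0], 6],
  [[0, 0, 1.5], [0, 0, 0], 6],
  [[0, 0, 0.4], [0, 0, 0], 6],
  [[0, 0, 0], [0, 0, 0], 4],
  [[0, 0, 0], [0, 0, 0], 2],
  [[0, 0, 0], [0, 0, 0], 1.8],
  [[0, 0, 0], [0, 0, 0], 1.8],
  [[0, 0, 0], [0, 0, 0], 1.8],
  [[0, 0, 0], [0, 0, 0], 1.8],
])

```text
clock: 18.9
tool_pos: [0.589, -0.2317, 0.0363]
tcp_rot: [[1.0, 0.004, 0.001], [0.004, -1.0, -0.001], [0.001, 0.001, -1.0]]
force: [0.3, -0.8, 2.1]
gripper_width: 0.0262
finger_force: 20.0
```

Emit:
carry_out([
  [[0, 0, -0.5], [0, 0, 0], 1.8],
  [[0, 0, -1.5], [0, 0, 0], 1.8],
  [[0, 0, -3], [0, 0, 0], 1.8],
  [[0, 0, -3], [0, 0, 0], 1.8],
  [[-0.7, -2, 0], [0, 0, 0], 1.8],
  [[-0.9, -4, 0], [0, 0, 0], 1.8],
  [[-0.9, -5, 0], [0, 0, 0], 1.8],
  [[-0.9, -5, 0], [0, 0, 0], 1.8],
  [[-0.9, -5, 0], [0, 0, 0], 1.8],
  [[-0.9, -4, 0], [0, 0, 0], 1.8],
])

```text
clock: 20.15
tool_pos: [0.5332, 0.0213, 0.114]
tcp_rot: [[1.0, 0.005, -0.003], [0.005, -1.0, 0.001], [-0.003, -0.001, -1.0]]
force: [0.1, 0.6, -0.2]
gripper_width: 0.0257
finger_force: 20.0
```

Emit:
carry_out([
  [[0, -3, 0], [0, 0, 0], 1.8],
  [[0, -2, 0], [0, 0, 0], 1.8],
  [[0, -1, 0], [0, 0, 0], 1.8],
  [[0, 0, 2], [0, 0, 0], 1.8],
  [[0, 0, 2], [0, 0, 0], 1.8],
  [[0, 0, 1.2], [0, 0, 0], 1.8],
  [[0, 0, 0.5], [0, 0, 0], 1.8],
  [[0, 0, 0], [0, 0, 0], 1.8],
  [[0, 0, 0], [0, 0, 0], 1.8],
  [[0, 0, 0], [0, 0, 0], 1.8],
])

```text
clock: 21.4
tool_pos: [0.5361, 0.0784, 0.0594]
tcp_rot: [[1.0, 0.004, 0.001], [0.004, -1.0, 0.0], [0.001, -0.0, -1.0]]
force: [-0.9, 0.2, -1.0]
gripper_width: 0.0261
finger_force: 20.0
```

Emit:
carry_out([
  [[0, -0.1, 0.5], [0, 0, 0], 1.8],
  [[0, 0, 0.55], [0, 0, 0], 1.8],
  [[0, 0, 0], [0, 0, 0], 1.8],
  [[0, 0, 0], [0, 0, 0], 3.5],
  [[0, 0, 0], [0, 0, 0], 5.5],
  [[0, 0, 0], [0, 0, 0], 5.5],
  [[0, 0, -0.7], [0, 0, 0], 5.5],
  [[0, 0, -2], [0, 0, 0], 5.5],
  [[0, 0, -4], [0, 0, 0], 5.5],
  [[0, 0, -4], [0, 0, 0], 5.5],
])

```text
clock: 22.65
tool_pos: [0.5357, 0.0794, 0.1578]
tcp_rot: [[1.0, 0.004, 0.001], [0.004, -1.0, 0.0], [0.001, -0.0, -1.0]]
force: [0.7, -0.9, 0.4]
gripper_width: 0.0548
finger_force: 0.0
```

Emit:
carry_out([
  [[0.5, 3, 0], [0, 0, 0], 6.5],
  [[0.5, 4, 0], [0, 0, 0], 6.5],
  [[0.6, 4, 0], [0, 0, 0], 6.5],
  [[0.6, 4, 0], [0, 0, 0], 6.5],
  [[0.5, 2.2, 0], [0, 0, 0], 6.5],
  [[0, 0, 3], [0, 0, 0], 6.5],
  [[0, 0, 4], [0, 0, 0], 6.5],
  [[0, 0, 2], [0, 0, 0], 6.5],
  [[0, 0, 0], [0, 0, 0], 6.5],
  [[0, 0, 0], [0, 0, 0], 6.5],
])

```text
clock: 23.9
tool_pos: [0.5644, -0.0926, 0.0669]
tcp_rot: [[1.0, 0.004, 0.003], [0.004, -1.0, -0.001], [0.003, 0.001, -1.0]]
force: [-1.0, 0.5, -0.3]
gripper_width: 0.0646
finger_force: 0.0
```

Emit:
carry_out([
  [[0, 0, 2], [0, 0, 0], 6.5],
  [[0, 0, 2], [0, 0, 0], 6.5],
  [[0, 0, 0.8], [0, 0, 0], 6.5],
  [[0, 0, 0], [0, 0, 0], 6.5],
  [[0, 0, 0], [0, 0, 0], 4],
  [[0, 0, 0], [0, 0, 0], 3.5],
  [[0, 0, 0], [0, 0, 0], 3.5],
  [[0, 0, 0], [0, 0, 0], 3.5],
  [[0, 0, 0], [0, 0, 0], 3.5],
  [[0, 0, 0], [0, 0, 0], 3.5],
])

```text
clock: 25.15
tool_pos: [0.5636, -0.0927, 0.0178]
tcp_rot: [[1.0, 0.004, 0.001], [0.004, -1.0, -0.0], [0.001, 0.0, -1.0]]
force: [0.1, -0.7, 3.0]
gripper_width: 0.0418
finger_force: 20.0
```

Emit:
carry_out([
  [[0, 0, -0.5], [0, 0, 0], 3.5],
  [[0, 0, -1.5], [0, 0, 0], 3.5],
  [[0, 0, -3], [0, 0, 0], 3.5],
  [[0, 0, -3], [0, 0, 0], 3.5],
  [[0, 0, -3], [0, 0, 0], 3.5],
  [[0.6, -3, 0], [0, 0, 0], 3.5],
  [[0.7, -4, 0], [0, 0, 0], 3.5],
  [[0.7, -5, 0], [0, 0, 0], 3.5],
  [[0.7, -5, 0], [0, 0, 0], 3.5],
  [[0.7, -5, 0], [0, 0, 0], 3.5],
])

```text
clock: 26.4
tool_pos: [0.5964, 0.1293, 0.128]
tcp_rot: [[1.0, 0.003, 0.001], [0.003, -1.0, 0.0], [0.001, -0.0, -1.0]]
force: [0.1, -0.6, -0.6]
gripper_width: 0.0414
finger_force: 20.0
```

Emit:
carry_out([
  [[0, -5, 0], [0, 0, 0], 3.5],
  [[0, -5, 0], [0, 0, 0], 3.5],
  [[0, -4, 0], [0, 0, 0], 3.5],
  [[0, -2, 0], [0, 0, 0], 3.5],
  [[0, -1, 0], [0, 0, 0], 3.5],
  [[0, 0, 3], [0, 0, 0], 3.5],
  [[0, 0, 3], [0, 0, 0], 3.5],
  [[0, 0, 2], [0, 0, 0], 3.5],
  [[0, 0, 1], [0, 0, 0], 3.5],
  [[0, 0, 0], [0, 0, 0], 3.5],
])

```text
clock: 27.65
tool_pos: [0.5956, 0.2972, 0.0368]
tcp_rot: [[1.0, 0.003, -0.001], [0.003, -1.0, -0.0], [-0.001, 0.0, -1.0]]
force: [0.6, 0.3, -1.2]
gripper_width: 0.0414
finger_force: 20.0
```

Emit:
carry_out([
  [[0.3, 0, 0.2], [0, 0, 0], 3.5],
  [[0, 0, 0.4], [0, 0, 0], 3.5],
  [[0, 0, 0], [0, 0, 0], 3.5],
  [[0, 0, 0], [0, 0, 0], 5],
  [[0, 0, 0], [0, 0, 0], 6.3],
  [[0, 0, 0], [0, 0, 0], 6.3],
  [[0, 0, -0.7], [0, 0, 0], 6.3],
  [[0, 0, -2], [0, 0, 0], 6.3],
  [[0, 0, -4], [0, 0, 0], 6.3],
  [[0, 0, -5], [0, 0, 0], 6.3],
])

```text
clock: 28.9
tool_pos: [0.5982, 0.2975, 0.1498]
tcp_rot: [[1.0, 0.004, -0.001], [0.004, -1.0, -0.0], [-0.001, 0.0, -1.0]]
force: [-0.3, 1.6, 0.2]
gripper_width: 0.063
finger_force: 0.0
```

Emit:
carry_out([
  [[-0.2, 4, 0], [0, 0, 0], 8],
  [[-0.2, 5, 0], [0, 0, 0], 8],
  [[-0.2, 5, 0], [0, 0, 0], 8],
  [[-0.2, 5, 0], [0, 0, 0], 8],
  [[-0.2, 5, 0], [0, 0, 0], 8],
  [[-0.2, 5, 0], [0, 0, 0], 8],
  [[-0.2, 5, 0], [0, 0, 0], 8],
  [[-0.2, 5, 0], [0, 0, 0], 8],
  [[-0.2, 5, 0], [0, 0, 0], 8],
  [[-0.2, 5, 0], [0, 0, 0], 8],
])

```text
clock: 30.15
tool_pos: [0.5808, -0.1943, 0.1504]
tcp_rot: [[1.0, 0.004, 0.003], [0.004, -1.0, -0.001], [0.003, 0.001, -1.0]]
force: [-0.3, -0.2, 0.5]
gripper_width: 0.0797
finger_force: 0.0
```

Emit:
carry_out([
  [[0, 5, 0], [0, 0, 0], 8.5],
  [[0, 5, 0], [0, 0, 0], 8.5],
  [[0, 4, 0], [0, 0, 0], 8.5],
  [[0, 2, 0], [0, 0, 0], 8.5],
  [[0, 0.4, 0], [0, 0, 0], 8.5],
  [[0, 0, 2], [0, 0, 0], 8.5],
  [[0, 0, 3], [0, 0, 0], 8.5],
  [[0, 0, 3], [0, 0, 0], 8.5],
  [[0, 0, 0], [0, 0, 0], 8.5],
  [[0, 0, 0], [0, 0, 0], 8.5],
])

```text
clock: 31.4
tool_pos: [0.5815, -0.3557, 0.0686]
tcp_rot: [[1.0, 0.005, 0.0], [0.005, -1.0, -0.0], [0.0, 0.0, -1.0]]
force: [-0.1, -0.3, -0.0]
gripper_width: 0.085
finger_force: 0.0
```

Emit:
carry_out([
  [[-0.4, 0.1, 1], [0, 0, 0], 8.5],
  [[0, 0, 2], [0, 0, 0], 8.5],
  [[0, 0, 1.8], [0, 0, 0], 8.5],
  [[0, 0, 0], [0, 0, 0], 8.5],
  [[0, 0, 0], [0, 0, 0], 6],
  [[0, 0, 0], [0, 0, 0], 5.5],
  [[0, 0, 0], [0, 0, 0], 5.5],
  [[0, 0, 0], [0, 0, 0], 5.5],
  [[0, 0, 0], [0, 0, 0], 5.5],
  [[0, 0, 0], [0, 0, 0], 5.5],
])

```text
clock: 32.65
tool_pos: [0.5776, -0.3579, 0.021]
tcp_rot: [[1.0, 0.004, 0.001], [0.004, -1.0, -0.001], [0.001, 0.001, -1.0]]
force: [0.2, -0.4, 3.1]
gripper_width: 0.0621
finger_force: 20.0
```

Emit:
carry_out([
  [[0, 0, -0.5], [0, 0, 0], 5.5],
  [[0, 0, -1.5], [0, 0, 0], 5.5],
  [[0, 0, -3], [0, 0, 0], 5.5],
  [[0, 0, -3], [0, 0, 0], 5.5],
  [[-1, -2, -1], [0, 0, 0], 5.5],
  [[-1.6, -4, 0], [0, 0, 0], 5.5],
  [[-1.6, -5, 0], [0, 0, 0], 5.5],
  [[-1.6, -5, 0], [0, 0, 0], 5.5],
  [[-1.6, -5, 0], [0, 0, 0], 5.5],
  [[-1.6, -5, 0], [0, 0, 0], 5.5],
])

```text
clock: 33.9
tool_pos: [0.4854, -0.0963, 0.1108]
tcp_rot: [[1.0, 0.003, 0.001], [0.003, -1.0, 0.0], [0.001, -0.0, -1.0]]
force: [-0.1, -0.1, -0.8]
gripper_width: 0.062
finger_force: 20.0
```

Emit:
carry_out([
  [[-1.4, -5, 0], [0, 0, 0], 5.5],
  [[-1.4, -5, 0], [0, 0, 0], 5.5],
  [[0, -4, 0], [0, 0, 0], 5.5],
  [[0, -2, 0], [0, 0, 0], 5.5],
  [[0, -0.8, 0], [0, 0, 0], 5.5],
  [[0, 0, 2], [0, 0, 0], 5.5],
  [[0, 0, 3], [0, 0, 0], 5.5],
  [[0, 0, 2], [0, 0, 0], 5.5],
  [[0, 0, 0.2], [0, 0, 0], 5.5],
  [[0, 0, 0], [0, 0, 0], 5.5],
])

```text
clock: 35.15
tool_pos: [0.4581, 0.0698, 0.0389]
tcp_rot: [[1.0, 0.003, 0.001], [0.003, -1.0, -0.0], [0.001, 0.0, -1.0]]
force: [0.4, -0.4, -0.6]
gripper_width: 0.0623
finger_force: 20.0
```

Emit:
carry_out([
  [[0.1, 0, 0.2], [0, 0, 0], 5.5],
  [[0, 0, 0.3], [0, 0, 0], 5.5],
  [[0, 0, 0], [0, 0, 0], 5.5],
  [[0, 0, 0], [0, 0, 0], 7],
  [[0, 0, 0], [0, 0, 0], 8.3],
  [[0, 0, 0], [0, 0, 0], 8.3],
  [[0, 0, -0.7], [0, 0, 0], 8.3],
  [[0, 0, -2], [0, 0, 0], 8.3],
  [[0, 0, -4], [0, 0, 0], 8.3],
  [[0, 0, -5], [0, 0, 0], 8.3],
])

```text
clock: 36.4
tool_pos: [0.4576, 0.0701, 0.1508]
tcp_rot: [[1.0, 0.004, -0.002], [0.004, -1.0, -0.0], [-0.002, 0.0, -1.0]]
force: [0.5, 0.1, 0.4]
gripper_width: 0.0829
finger_force: 0.0
```

Emit:
carry_out([
  [[0, 4, 0], [0, 0, 0], 8.3],
  [[0, 5, 0], [0, 0, 0], 8.3],
  [[0, 5, 0], [0, 0, 0], 8.3],
  [[0, 5, 0], [0, 0, 0], 8.3],
  [[0, 5, 0], [0, 0, 0], 8.3],
  [[0, 5, 0], [0, 0, 0], 8.3],
  [[0, 5, 0], [0, 0, 0], 8.3],
  [[0, 4, 0], [0, 0, 0], 8.3],
  [[0, 0, 0], [0, 0, 0], 8.3],
  [[0, 0, 0], [0, 0, 0], 8.3],
])

```text
clock: 37.65
tool_pos: [0.4598, -0.3094, 0.1502]
tcp_rot: [[1.0, 0.003, -0.0], [0.003, -1.0, 0.001], [-0.0, -0.001, -1.0]]
force: [0.8, -0.2, -0.4]
gripper_width: 0.0831
finger_force: 0.0
```

Run:
```python
from station import *
from h import *
np.set_printoptions(precision=4,suppress=True)
for n in("top","side"):
    d=snapshot(n);np.savez(n+"1.npz",**{k:np.array(v) for k,v in d.items()})
d=load("top1.npz");P=cloud(d);z=np.where(d["z_map"]>0,P[:,:,2],0);x,y=P[:,:,0],P[:,:,1]
for n,(cx,cy),r,lo,hi in [("cutter",(.478,.297),.08,.028,.045),("loupe",(.5985,.2975),.04,.05,.07),("roll",(.4597,.0701),.045,.052,.07),("stamp",(.537,.0795),.04,.06,.1),("pad",(.6175,.0892),.055,.0285,.045)]:
    k=(abs(x-cx)<r)&(abs(y-cy)<(.03 if n=="cutter" else r))&(z>lo)&(z<hi);X=P[k];q=cv2.minAreaRect(np.float32(X[:,:2]*1000))
    print(n,k.sum(),"z",np.median(X[:,2]),"c",np.round(q[0],1),np.round(q[1],1),round(q[2],1),"target",cx,cy)
a=d["img"][130:260,190:345];s=load("side1.npz")["img"][160:300,190:370]
im=np.hstack([cv2.resize(a,(400,360)),cv2.resize(s,(400,360))]);cv2.imwrite("pics/end.png",im[:,:,::-1])
```

```text
cutter 437 z 0.03452934130786822 c [475.5 296.7] [ 29.6 122.5] 90.0 target 0.478 0.297
loupe 206 z 0.058569277513860346 c [598.2 296.7] [40.5 39.4] 0.9 target 0.5985 0.2975
roll 299 z 0.060585058200326836 c [458.1  71.9] [59.4 59.5] 1.0 target 0.4597 0.0701
stamp 92 z 0.08655230709724474 c [535.2  79.3] [25.4 25.5] 44.3 target 0.537 0.0795
pad 414 z 0.0350973365137045 c [616.4  91.7] [69.  43.8] 7.1 target 0.6175 0.0892
```

View pics/end.png

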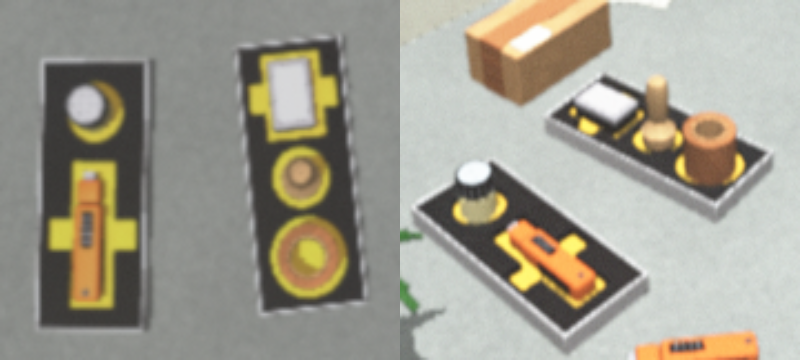

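All five things sit inside their cut-outs: loupe (90,103), cutter (88,240), pad (292,95), stamp (300,175) and roll (310,257) in the left half. The side view agrees, and the centres are within 3 mm of target with top heights as expected.

```bash
python3 -c "
from station import *
print(finish_job())"
```

```text
the job is handed in; nothing more can be done
None
```

The job is handed in: all five items measured seated in their cut-outs, within about 3 mm of centre; the narrow roll, parcel and orchid were not touched, and the judge's result was not shown.

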